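Tray of loose tubes into the capping press

TASK

Carry the open tray of loose metal tubes level to the capping press, set it down on the open front of the press bed, straight and short of the guard, and let go. Then push it in under the guard until you feel the hidden spring buffer push back firmly (about 10 N more than the tray takes to slide), without ramming it, and leave it there, resting against the buffer with all four tubes lying in it. Leave the other things on the bench where they are.

Things in the scene. Friction and masses are not known exactly. Their poses are not given: they have to be found in the camera images.
- tray: open wooden tray, 170 mm long (x) by 130 mm wide (y), 0.3 to 0.55 kg; origin at the centre of its underside, z up. Floor 6 mm thick, side walls only 16 mm high; an end board 10 mm thick and 38 mm high across each end (outer faces at x = -85 and +85 mm). Both ends are alike: either may go in first
- fin_top (a point): middle of the top of the tray's grip, 66 mm above the tray's underside: an upright wooden fin in the tray's middle, 50 mm long (tray x), 12 mm thick (tray y). The tubes on both sides of it reach 24 mm above the underside, so pinch the fin by its upper half, across its thickness
- press_bed: fixed bed of the press, 360 mm long (x) by 200 mm wide (y), top 40 mm above its origin, which is the centre of its underside; x points inward, the way the tray is pushed. Guide rails 16 mm high, 142 mm apart inside, run from x = 0 to 160 mm; before them a flared mouth from x = -59 mm, where it is about 182 mm wide; from there to x = -180 mm the bed is open
- bed_setdown (a point): point on top of the bed, on its centre line, at x = -85 mm in the bed's frame: a good place for the centre of the tray's underside when setting it down
- press_frame: fixed frame of the press, same origin and axes as press_bed. A level steel guard plate covers x = 15 to 150 mm, 116 to 124 mm above the origin (76 to 84 mm above the bed's top), with side plates below its edges and a back plate at x = 168 mm. A press head stands on it at x = 95 to 145 mm, 221 mm high
- guard_edge (a point): middle of the lower front edge of the guard plate, at x = 15 mm in the bed's frame; the fin passes under it, the hand does not
- buffer_nearest (a point): the nearest the buffer's face can be (bed x = 90 mm). It is a rubber pad 80 mm wide on a damped spring, is hidden under the guard; its face starts 0 to 50 mm further in than this point, new each time: feel for it. It yields 18 mm at 0.6 N per mm, plus 0.5 N per 10 mm/s, then stops hard; that is on top of the 1 to 7 N that the tray's sliding takes (more if pressed down); eased off, it pushes the tray back a little
- tube0: plain aluminium tube, 18 mm in diameter, 110 mm long, about 22 g, lying loose in the tray and free to roll; origin at its middle on its axis, x along it
- tube1: plain aluminium tube, 18 mm in diameter, 110 mm long, about 22 g, lying loose in the tray and free to roll; origin at its middle on its axis, x along it
- tube2: plain aluminium tube, 18 mm in diameter, 110 mm long, about 22 g, lying loose in the tray and free to roll; origin at its middle on its axis, x along it
- tube3: plain aluminium tube, 18 mm in diameter, 110 mm long, about 22 g, lying loose in the tray and free to roll; origin at its middle on its axis, x along it
- cup: bystander: terracotta cup, 52 mm wide, 55 mm high, between tray and press; origin at the centre of its underside
- gum_jar: bystander: amber glass jar, 60 mm wide, 85 mm high; origin at the centre of its underside
- brush: bystander: bench brush lying between tray and press, nearer the robot; origin on its underside
- weight: bystander: brass weight with a knob, 56 mm wide, 80 mm high; origin at the centre of its underside
Things that resemble listed ones, but are neither listed nor needed, are in the scene too. Leave any black, green or red look-alike of the tube0 alone.

How it is judged:
On the way, in this order (a step that is already met when the one before it is completed fails the run):
1. the tray stands level on the open front of the press bed, on the bed's centre line, and is let go, its centre still short of the guard (z of tray in the frame of press_bed between 0.036 and 0.045 m and y of tray in the frame of press_bed between -0.02 and 0.02 m and angle between the x axis of tray and the x axis of press_bed, either way round below 0.14 rad and angle between tray's own z axis and vertical below 0.05 rad and x of tray in the frame of press_bed between -0.13 and 0 m and contact force between the fingers and tray below 0.1 N), for 0.2 s.
2. the tray is pushed in until the buffer pushes back with at least 3 N (z of tray in the frame of press_bed between 0.036 and 0.045 m and y of tray in the frame of press_bed between -0.02 and 0.02 m and angle between the x axis of tray and the x axis of press_bed, either way round below 0.14 rad and angle between tray's own z axis and vertical below 0.05 rad and contact force between tray and press_frame above 3 N), for 0.1 s.
At the end, for the whole second after the job is handed in: The tray stands on the press bed, within 20 mm of its centre line and 8 degrees of its direction, level, at rest and still touching the buffer under the guard (more than 0.2 N), with all four tubes lying on its floor (z of tray in the frame of press_bed between 0.036 and 0.045 m and y of tray in the frame of press_bed between -0.02 and 0.02 m and angle between the x axis of tray and the x axis of press_bed, either way round below 0.14 rad and angle between tray's own z axis and vertical below 0.05 rad and x of tube0 in the frame of tray between -0.075 and 0.075 m and y of tube0 in the frame of tray between -0.06 and 0.06 m and z of tube0 in the frame of tray between 0.008 and 0.024 m and x of tube1 in the frame of tray between -0.075 and 0.075 m and y of tube1 in the frame of tray between -0.06 and 0.06 m and z of tube1 in the frame of tray between 0.008 and 0.024 m and x of tube2 in the frame of tray between -0.075 and 0.075 m and y of tube2 in the frame of tray between -0.06 and 0.06 m and z of tube2 in the frame of tray between 0.008 and 0.024 m and x of tube3 in the frame of tray between -0.075 and 0.075 m and y of tube3 in the frame of tray between -0.06 and 0.06 m and z of tube3 in the frame of tray between 0.008 and 0.024 m and x of tray in the frame of press_bed between 0.002 and 0.08 m and contact force between tray and press_frame above 0.2 N and linear speed of tray below 0.02 m/s).
It fails at once if the tray is tilted by more than 15 degrees (angle between tray's own z axis and vertical above 0.26 rad).
It fails at once if the tray is rammed against the buffer or the frame with more than 20 N (contact force between tray and press_frame above 20 N).
It fails at once if a bystander is moved by more than 30 mm (distance of any of cup, gum_jar, brush, weight from where it was at the start of the episode above 0.03 m).
It also fails if it takes over 69 s, if anything falls off the work surface, if the arm or the gripper's body presses on something with over 40 N, if the wrist force passes 120 N, or if a joint passes its speed limit or range.

ROBOT

A 6-joint arm with a two-finger parallel gripper is mounted at the origin on the work surface. World frame = base frame: x ahead of the robot, y to its left, z up, the work surface at z = 0. Lengths are in m, angles in rad, forces in N, time in s.
With the tool pointing down it reaches from about 0.375 to 0.925 m from the base axis. Payload 5.7 kg.
Tool frame: the origin (TCP) lies midway between the tips of the shut fingers; the grasp point (between the pads) lies 19 mm behind it; z points along the fingers, x is the direction in which the jaws open and shut, and the axes are right-handed (so a half turn about z gives the same grasp; the last joint's range is limited). The gripper opens to 85 mm and grips with 20 to 120 N. Pads are 22 mm wide; open, the fingers measure 114 mm over their backs; the gripper's body (76 mm by 85 mm) begins 54 mm behind the grasp point. The pads swing forward as they close: fully open they stand 13 mm farther back than shut.
Start: joints at [-1.314, 0.359, 1.51, -0, 1.272, -0.115], TCP at [0.218, -0.559, 0.231] pointing down, gripper open.
Joint ranges: [-2.97, 2.97], [-1.01, 2.36], [0.21, 2.38], [-0.96, 4.11], [0.2, 2.71], [-2.98, 2.98]. Speed limits (rad/s): [2.39, 2.39, 3.14, 3.14, 3.14, 3.14].

INTERFACE

Orientations are given as a unit quaternion [w, x, y, z].
In Python, from workcell import sense, camera, job_done gives the robot as it stands.
- The arm moves only by the tool apply_moves, never from a script. Its argument "increments" is a list of rows, each an object of numbers: "jaw": the closure, from 0 (fully open) to 1 (shut); "dx", "dy", "dz": the shift along the world's x, y, z normalised to -1 to 1, where 1 is 500 mm; "spin": the turn about the world's z normalised to -1 to 1, where 1 is pi rad. A call has 1 to 10 rows; each row is the pose to reach, as a shift and turn from the pose commanded when the call began, turning the shorter way round; what a row does not reach only later rows make up. A row lasts 1/12 s, in which the tool goes at most 41.7 mm and 7.16 degrees, less where a joint would pass 70% of its speed; a pose out of reach is approached as far as the arm can. A call with a number of a shift or a turn outside -1 to 1 is refused whole. A call with a gripper value outside its range is refused whole. The fingers move at their own pace and stop on an object; the grip force is fixed at half the most. Time passes only in rows, so rows that repeat a pose let the fingers close. It gives the time, the measured TCP pose, the force and the opening at its end, in the units of the state.
- sense(): the state, without advancing time (a new reading comes with each control period).
- camera(name): name is "scene" or "top" or "wrist"; returns a dict with "color" (480x640x3 uint8, red, green, blue), "K" (3x3 intrinsics, pixels), "distortion" ([k1, k2, p1, p2, k3] as OpenCV has them; the pictures are not rectified), "origin" and "orientation" of the camera in the world. Camera axes: x right, y up, looking along -z (the intrinsics and any distortion apply to the point x, -y, -z); pixel columns grow to the right and rows downward; lengths in m; the calibration is good to about 2 mm. A picture is of the moment at which its call begins. There is no depth.
- job_done(): hands the job in, once; it reports no verdict.
The state is a dict: "clock": time; "qpos": joint angles; "qvel": joint speeds; "effort": joint torques, N m; "ee_pos": TCP position; "orientation": TCP orientation; "wrist_force": force on the tool from outside, world axes, zero at the start; "wrist_torque": the same for the moment, N m; "grip_width": opening from 0.0 (shut) to 1.0 (fully open).
Only numpy, scipy, OpenCV 4.12 (cv2) and the standard library are available. Lean on these libraries where they do the work, as an engineer would, in place of code of your own. Each camera call takes 0.05 s, during which the arm holds its last target.

## Working session

There is one attempt and no reset: what is moved stays moved. The work goes in short steps, Python scripts to look and compute and a tool call to move; the robot and the scene stay as the last step left them, time stands still between calls to the robot, and variables do not carry over. Pictures are saved under pics/ and viewed, and the job is handed in when it is done.

Besides the shell and the picture viewer there is one more tool, called after "Emit:" as a command line: name --argument value ..., lists and objects as JSON in quotes. apply_moves: Moves the arm, as the interface text tells. Scaled input: -1 to 1 covers 500 mm each way for a shift and pi rad each way for a turn. Its arguments: {"type":"object","properties":{"increments":{"type":"array"}},"required":["increments"]}

```bash
mkdir -p pics; ls; cat > h.py <<'E'
import numpy as np, cv2
from workcell import sense, camera, job_done
from scipy.spatial.transform import Rotation as R
def rot(q): return R.from_quat([q[1],q[2],q[3],q[0]]).as_matrix()
def ray(c,px):
    K=np.array(c['K']);d=np.array(c['distortion'],float)
    u=cv2.undistortPoints(np.array([[px]],float),K,d)[0,0]
    v=rot(c['orientation'])@np.array([u[0],-u[1],-1.]); return np.array(c['origin']),v
def at_z(c,px,z):
    o,v=ray(c,px); return o+v*(z-o[2])/v[2]
def proj(c,P):
    P=np.atleast_2d(P); q=(P-np.array(c['origin']))@rot(c['orientation'])
    q=q*np.array([1,-1,-1]); r,_=cv2.projectPoints(q.reshape(-1,1,3),np.zeros(3),np.zeros(3),np.array(c['K'],float),np.array(c['distortion'],float)); return r[:,0]
def snap(n,f):
    c=camera(n); cv2.imwrite('pics/'+f+'.png',c['color'][:,:,::-1]); 
    import pickle; pickle.dump(c,open('pics/'+f+'.pkl','wb')); return c
def load(f):
    import pickle; return pickle.load(open('pics/'+f+'.pkl','rb'))
E
python3 - <<'E'
from h import *
for n in ['scene','top','wrist']:
    c=snap(n,n+'0'); print(n,c['origin'],c['orientation'],c['K'],c['distortion'])
print(sense())
E
```

```text
pics
scene [1.18652243 0.75822901 0.70554784] [0.28419875 0.16369174 0.45721585 0.82667391] [[505.02437293   0.         320.92541773]
 [  0.         505.02437293 247.07390615]
 [  0.           0.           1.        ]] [0.04550893 0.         0.         0.         0.        ]
top [0.46358023 0.0073506  1.57353966] [ 0.70820221  0.02134858 -0.03236685 -0.70494415] [[590.94339194   0.         324.00890177]
 [  0.         590.94339194 242.21520548]
 [  0.           0.           1.        ]] [-0.08857971  0.          0.          0.          0.        ]
wrist [ 0.28854926 -0.53114184  0.37263765] [ 0.81667505 -0.12147886  0.08305609 -0.5580201 ] [[366.61933351   0.         325.45636018]
 [  0.         366.61933351 241.98860923]
 [  0.           0.           1.        ]] [-0.04778944  0.          0.          0.          0.        ]
{'clock': 0.15, 'qpos': array([-1.31408663e+00,  3.59365465e-01,  1.51118073e+00,  3.36625308e-06,
        1.27251753e+00, -1.15130144e-01]), 'qvel': array([ 0.00126384, -0.00118563, -0.00294131,  0.00071561, -0.00130811,
       -0.00078746]), 'effort': array([ 2.74607703e-05, -5.28025317e+01, -2.78928441e+01, -2.09750715e-04,
        8.05383635e-03,  2.29530247e-05]), 'ee_pos': array([ 0.2178402 , -0.55849084,  0.23063245]), 'orientation': array([-4.83225413e-04,  8.25629605e-01, -5.64212030e-01, -5.54530486e-04]), 'wrist_force': array([-0.05731224, -0.49850939,  0.18376434]), 'wrist_torque': array([ 0.03350205,  0.01459294, -0.01769187]), 'grip_width': 0.9991516686625088}
```

View pics/scene0.png

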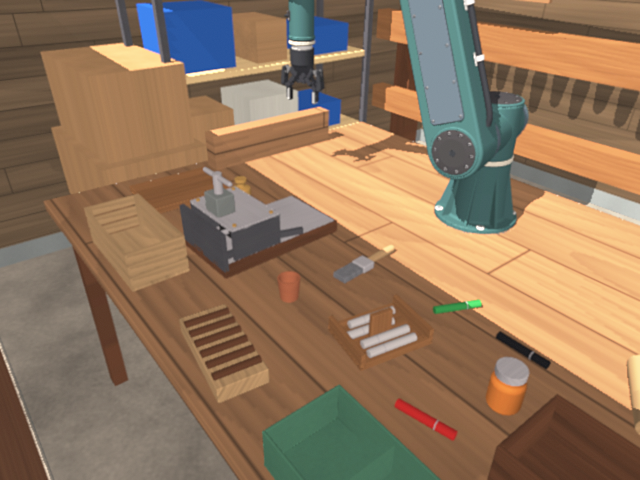

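View pics/top0.png

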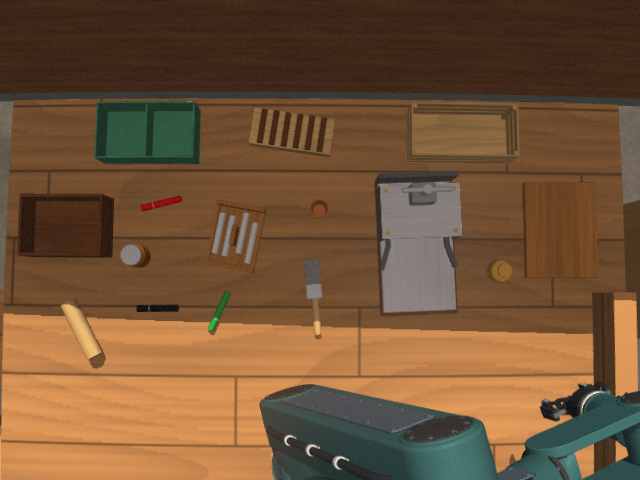

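The top view shows the tray at about (236,236), with the fin near (235,235). The press bed's open front spans (382..456, 240..312), with its inward direction pointing image-up (+x). The cup is at (319,209) and the brush at (313,290). I'll enlarge both.

```bash
python3 - <<'E'
from h import *
im=cv2.imread('pics/top0.png')
a=cv2.resize(im[190:285,190:285],None,fx=6,fy=6,interpolation=cv2.INTER_CUBIC); cv2.imwrite('pics/c1.png',a)
b=cv2.resize(im[165:325,360:480],None,fx=3.7,fy=3.7,interpolation=cv2.INTER_CUBIC); cv2.imwrite('pics/c2.png',b)
E
```

```text
(no output)
```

View pics/c1.png

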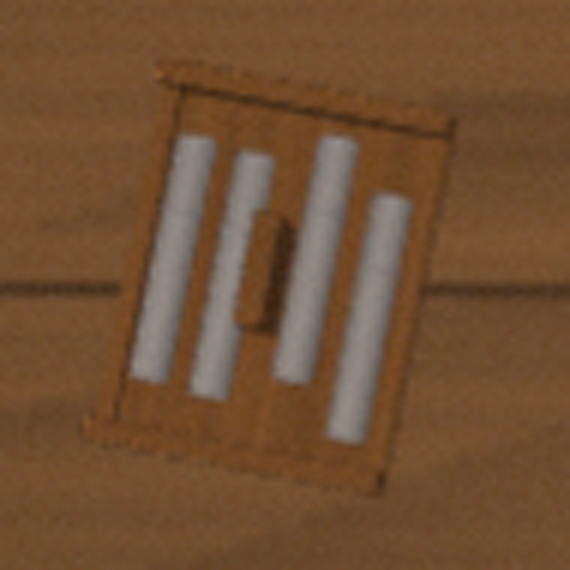

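View pics/c2.png

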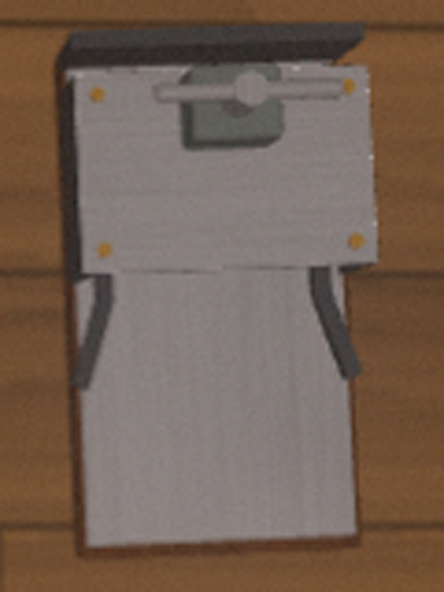

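```bash
cat > m.py <<'E'
from h import *
c=load('top0')
def C1(p): return ((p[0]+.5)/6-.5+190,(p[1]+.5)/6-.5+190)
def C2(p): return ((p[0]+.5)/3.7-.5+360,(p[1]+.5)/3.7-.5+165)
print('tray board tops z.038')
T=[at_z(c,C1(p),.038) for p in [(158,66),(455,120),(85,427),(380,490)]]
for t in T: print(t.round(4))
T=np.array(T); print('c',T.mean(0), np.linalg.norm(T[0]-T[1]),np.linalg.norm(T[2]-T[3]),np.linalg.norm(T[0]-T[2]),np.linalg.norm(T[1]-T[3]))
d=(T[0]+T[1]-T[2]-T[3]); w=T[0]+T[2]-T[1]-T[3]; print('ang x',np.degrees(np.arctan2(d[1],d[0])),'from y',np.degrees(np.arctan2(-w[0],w[1])))
F=np.array([at_z(c,C1(p),.066) for p in [(257,212),(281,213),(238,325),(262,330)]]); print('fin',F.round(4),F.mean(0))
print('bed'); B=np.array([at_z(c,C2(p),.04) for p in [(83,546),(357,537)]]); print(B, np.linalg.norm(B[0]-B[1]),B.mean(0)); w=B[0]-B[1]; print('ang',np.degrees(np.arctan2(-w[0],w[1])))
G=np.array([at_z(c,C2(p),.124) for p in [(80,273),(378,262),(66,72),(369,67)]]); print('guard',G.round(4)); 
for w in (G[0]-G[1],G[2]-G[3]): print('ang',np.degrees(np.arctan2(-w[0],w[1])),np.linalg.norm(w))
print(G[:2].mean(0),G[2:].mean(0)); d=G[:2].mean(0)-B.mean(0);print('axis',np.degrees(np.arctan2(d[1],d[0])),np.linalg.norm(d[:2]))
E
python3 m.py
```

```text
tray board tops z.038
[0.6885 0.2675 0.038 ]
[0.6654 0.1373 0.038 ]
[0.5306 0.2963 0.038 ]
[0.504  0.1679 0.038 ]
c [0.59711526 0.21725241 0.038     ] 0.13225900981395192 0.13117663827395867 0.16058637617002022 0.1642327423218249
ang x -10.542808213254473 from y -10.880023524772424
fin [[0.6217 0.2191 0.066 ]
 [0.6213 0.2088 0.066 ]
 [0.5732 0.2264 0.066 ]
 [0.5711 0.2162 0.066 ]] [0.59682579 0.21763312 0.066     ]
bed
[[ 0.39945508 -0.16739178  0.04      ]
 [ 0.40575661 -0.36111702  0.04      ]] 0.19382770457725504 [ 0.40260585 -0.2642544   0.04      ]
ang 1.8630728362160265
guard [[ 0.5841 -0.1563  0.124 ]
 [ 0.5926 -0.3572  0.124 ]
 [ 0.7196 -0.1474  0.124 ]
 [ 0.725  -0.3532  0.124 ]]
ang 2.4261679809162935 0.20115194417863774
ang 1.5044007682539329 0.2058800107294404
[ 0.58838313 -0.25674826  0.124     ] [ 0.7223205  -0.25030541  0.124     ]
axis 2.313718179276683 0.18592886351731705
```

```bash
cat > ov.py <<'E'
from h import *
psi=np.radians(2.1); O=np.array([.573,-.2575,0])
Rb=R.from_euler('z',psi).as_matrix()
def W(p): return O+Rb@np.array(p)
def trayW(p,c=(.597,.2173,0),a=-10.7): return np.array(c)+R.from_euler('z',a,degrees=True).apply(p)
if __name__=='__main__':
  for n in ['top0','scene0']:
    c=load(n); im=c['color'][:,:,::-1].copy(); im=cv2.resize(im,None,fx=3,fy=3,interpolation=cv2.INTER_CUBIC)
    def poly(P,col):
        q=proj(c,np.array(P)); q=((q+.5)*3-.5); cv2.polylines(im,[np.round(q*8).astype(np.int32)],True,col,1,cv2.LINE_AA,3)
    poly([W(p) for p in [(-.18,-.1,.04),(.18,-.1,.04),(.18,.1,.04),(-.18,.1,.04)]],(0,255,0))
    poly([W(p) for p in [(-.18,-.1,.0),(.18,-.1,.0),(.18,.1,.0),(-.18,.1,.0)]],(0,255,255))
    poly([W(p) for p in [(.015,-.1,.124),(.15,-.1,.124),(.15,.1,.124),(.015,.1,.124)]],(0,0,255))
    poly([W(p) for p in [(.0,-.071,.056),(-.059,-.091,.056),(-.059,.091,.056),(.0,.071,.056)]],(255,0,255))
    for z,col in((0,(0,255,255)),(.038,(0,255,0))): poly([trayW(p) for p in [(-.085,-.065,z),(.085,-.065,z),(.085,.065,z),(-.085,.065,z)]],col)
    poly([trayW(p) for p in [(-.025,-.006,.066),(.025,-.006,.066),(.025,.006,.066),(-.025,.006,.066)]],(0,0,255))
    if n=='top0':
        cv2.imwrite('pics/o1.png',im[170*3:285*3,190*3:300*3]); cv2.imwrite('pics/o2.png',im[165*3:325*3,360*3:480*3])
    else:
        cv2.imwrite('pics/o3.png',im[290*3:375*3,320*3:440*3]); cv2.imwrite('pics/o4.png',im[160*3:280*3,170*3:345*3])
E
python3 ov.py; python3 -c "
import cv2,numpy as np
a=[cv2.imread(f'pics/o{i}.png') for i in (1,2)]
h=max(x.shape[0] for x in a)
cv2.imwrite('pics/oa.png',np.hstack([cv2.copyMakeBorder(x,0,h-x.shape[0],0,4,0) for x in a]))"
```

```text
(no output)
```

View pics/oa.png

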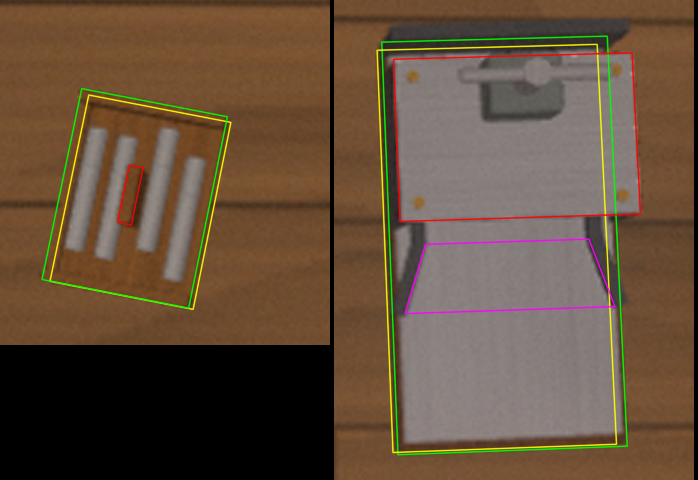

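View pics/o3.png

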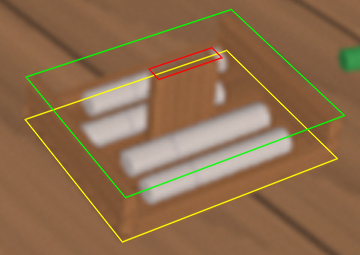

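View pics/o4.png

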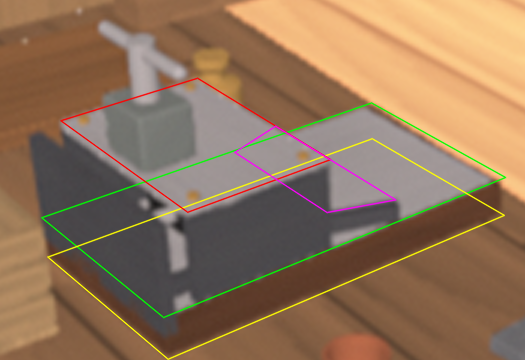

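The overlays agree to a few mm. The tray is at (0.597, 0.217) with yaw about -10.7°. The bed origin is at (0.573, -0.2575) with yaw about 2.1°. Now moving above the fin.

Emit:
apply_moves --increments '[{"dx":0.1,"dy":0.2,"dz":0,"spin":-0.1,"jaw":0},{"dx":0.16,"dy":0.32,"dz":0,"spin":-0.178,"jaw":0},{"dx":0.36,"dy":0.74,"dz":0,"spin":-0.178,"jaw":0},{"dx":0.36,"dy":0.74,"dz":0,"spin":-0.178,"jaw":0},{"dx":0.36,"dy":0.74,"dz":0,"spin":-0.178,"jaw":0},{"dx":0.36,"dy":0.74,"dz":0,"spin":-0.178,"jaw":0},{"dx":0.36,"dy":0.74,"dz":0,"spin":-0.178,"jaw":0},{"dx":0.36,"dy":0.74,"dz":0,"spin":-0.178,"jaw":0},{"dx":0.36,"dy":0.74,"dz":0,"spin":-0.178,"jaw":0},{"dx":0.36,"dy":0.74,"dz":0,"spin":-0.178,"jaw":0}]'

```text
clock: 0.98
ee_pos: [0.3982, -0.1866, 0.2313]
orientation: [0.0, -0.638, 0.77, 0.0]
wrist_force: [1.4, 0.4, -0.5]
grip_width: 1.003
```

Emit:
apply_moves --increments '[{"dx":0.398,"dy":0.812,"jaw":0},{"dx":0.398,"dy":0.812,"jaw":0},{"dx":0.398,"dy":0.812,"jaw":0},{"dx":0.398,"dy":0.812,"jaw":0},{"dx":0.398,"dy":0.812,"jaw":0},{"dx":0.398,"dy":0.812,"jaw":0},{"dx":0.398,"dy":0.812,"jaw":0},{"dx":0.398,"dy":0.812,"jaw":0},{"dx":0.398,"dy":0.812,"jaw":0},{"dx":0.398,"dy":0.812,"jaw":0}]'

```text
schema error: expected keys jaw, dx, dy, dz, spin
```

Emit:
apply_moves --increments '[{"dx":0.034,"dy":0.07,"jaw":0},{"dx":0.034,"dy":0.07,"jaw":0},{"dx":0.034,"dy":0.07,"jaw":0}]'

```text
schema error: expected keys jaw, dx, dy, dz, spin
```

```bash
python3 - <<'E'
from h import *
s=sense(); print(s['ee_pos'],s['orientation'],s['clock'],s['wrist_force'])
M=rot(s['orientation']); print(np.degrees(np.arctan2(M[1,0],M[0,0])))
snap('wrist','w1')
E
```

```text
[ 0.39822272 -0.186597    0.23125841] [ 1.93328222e-04 -6.37814854e-01  7.70189688e-01  1.41928447e-04] 0.9833 [ 1.42104667  0.36932141 -0.45790959]
-100.74185497803674
```

View pics/w1.png

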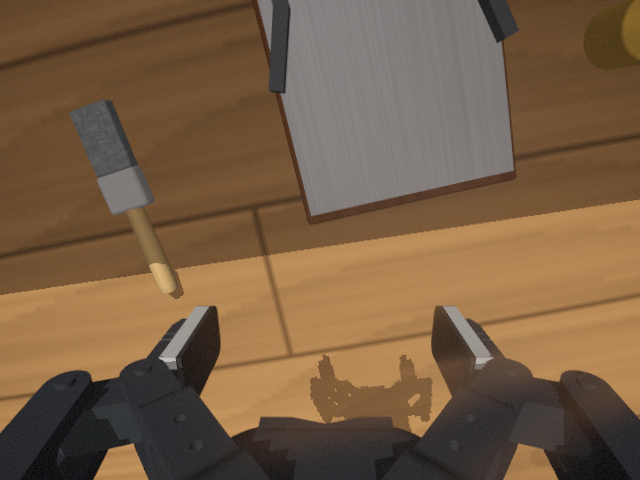

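Both moves were refused because every row needs all the keys. The picture happens to show the bed's front corners well, at (309,216) and (515,173), so I'll use them as a check.

```bash
python3 - <<'E'
from h import *
from ov import W
c=load('w1')
B=np.array([at_z(c,p,.04) for p in [(309,216),(514,173)]]);print(B.round(4),B.mean(0),np.linalg.norm(B[0]-B[1])); w=B[0]-B[1]; print('ang',np.degrees(np.arctan2(-w[0],w[1])))
print(W((-.18,.1,.04)),W((-.18,-.1,.04)))
E
```

```text
[[ 0.4009 -0.171   0.04  ]
 [ 0.4058 -0.3625  0.04  ]] [ 0.40331648 -0.2667837   0.04      ] 0.19153154063631658
ang 1.4608462990411841
[ 0.38945652 -0.16416303  0.04      ] [ 0.39678526 -0.36402871  0.04      ]
```

Emit:
apply_moves --increments '[{"dx":0.398,"dy":0.812,"dz":0,"spin":0,"jaw":0},{"dx":0.398,"dy":0.812,"dz":0,"spin":0,"jaw":0},{"dx":0.398,"dy":0.812,"dz":0,"spin":0,"jaw":0},{"dx":0.398,"dy":0.812,"dz":0,"spin":0,"jaw":0},{"dx":0.398,"dy":0.812,"dz":0,"spin":0,"jaw":0},{"dx":0.398,"dy":0.812,"dz":0,"spin":0,"jaw":0},{"dx":0.398,"dy":0.812,"dz":0,"spin":0,"jaw":0},{"dx":0.398,"dy":0.812,"dz":0,"spin":0,"jaw":0},{"dx":0.398,"dy":0.812,"dz":0,"spin":0,"jaw":0},{"dx":0.398,"dy":0.812,"dz":0,"spin":0,"jaw":0}]'

```text
clock: 1.87
ee_pos: [0.5818, 0.187, 0.231]
orientation: [-0.0, -0.638, 0.77, 0.0]
wrist_force: [0.9, -0.2, 0.0]
grip_width: 0.997
```

Emit:
apply_moves --increments '[{"dx":0.034,"dy":0.07,"dz":0,"spin":0,"jaw":0},{"dx":0.034,"dy":0.07,"dz":0,"spin":0,"jaw":0},{"dx":0.034,"dy":0.07,"dz":0,"spin":0,"jaw":0}]'

```text
clock: 2.12
ee_pos: [0.5987, 0.2217, 0.2304]
orientation: [-0.0, -0.639, 0.769, 0.0]
wrist_force: [-0.2, -1.1, -0.3]
grip_width: 0.997
```

```bash
python3 - <<'E'
from h import *
s=sense(); print(s['ee_pos'],s['orientation'],s['clock'],s['wrist_force'])
M=rot(s['orientation']); print(np.degrees(np.arctan2(M[1,0],M[0,0])))
snap('wrist','w2')
E
```

```text
[0.59867242 0.22166378 0.23041817] [-3.19268623e-04 -6.38987715e-01  7.69216857e-01  1.57681200e-04] 2.1167 [-0.23413153 -1.12728184 -0.32002036]
-100.56723401352608
```

View pics/w2.png

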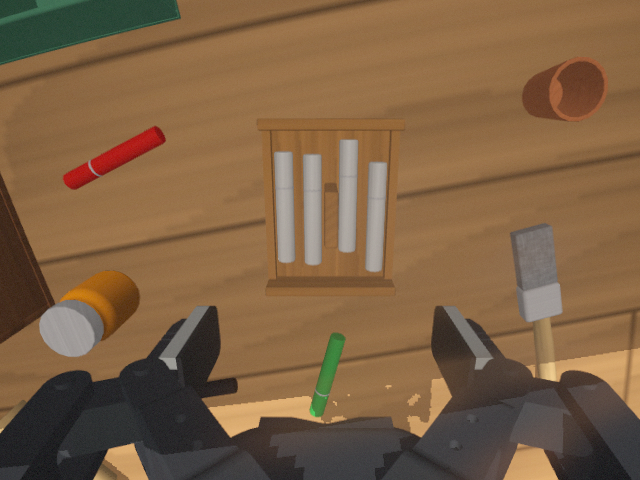

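```bash
python3 - <<'E'
from h import *
im=cv2.imread('pics/w2.png'); cv2.imwrite('pics/c3.png',cv2.resize(im[110:305,250:412],None,fx=3,fy=3,interpolation=cv2.INTER_CUBIC))
E
```

```text
(no output)
```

View pics/c3.png

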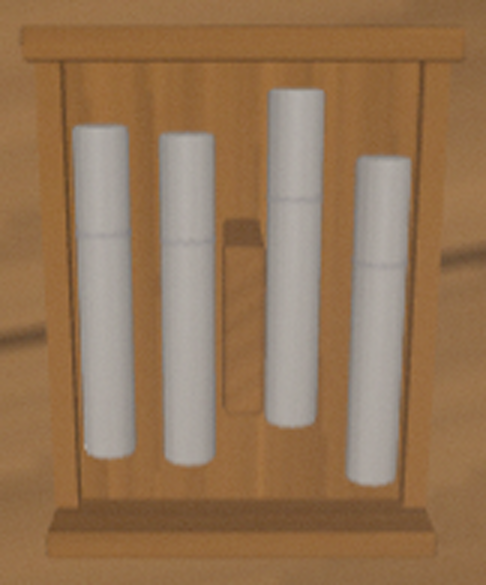

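```bash
python3 - <<'E'
from h import *
c=load('w2'); print(c['origin'])
f=lambda p,z: at_z(c,((p[0]+.5)/3-.5+250,(p[1]+.5)/3-.5+110),z)
F=np.array([f(p,.066) for p in [(224,246),(262,246),(223,411),(262,411)]]); print(F.round(4),F.mean(0),np.linalg.norm(F[0]-F[2]),np.linalg.norm(F[0]-F[1])); d=F[0]+F[1]-F[2]-F[3]; print(np.degrees(np.arctan2(d[1],d[0])))
T=np.array([f(p,.038) for p in [(23,28),(463,27),(47,555),(436,555)]]);print(T.round(4),T.mean(0)); d=T[0]+T[1]-T[2]-T[3]; print(np.degrees(np.arctan2(d[1],d[0])),np.linalg.norm(d)/2)
print(np.linalg.norm(T[0]-T[1]),np.linalg.norm(T[2]-T[3]))
E
```

```text
[0.67329025 0.20837861 0.37246251]
[[0.6251 0.218  0.066 ]
 [0.6231 0.2076 0.066 ]
 [0.5775 0.2272 0.066 ]
 [0.5754 0.216  0.066 ]] [0.60028771 0.21722683 0.066     ] 0.04845030302171143 0.01063415853783207
-10.497495572868852
[[0.694  0.2645 0.038 ]
 [0.671  0.1389 0.038 ]
 [0.53   0.2959 0.038 ]
 [0.5062 0.1684 0.038 ]] [0.60031107 0.21694467 0.038     ]
-10.496323195481121 0.16719673625922576
0.1277540866815384 0.12965932191076285
```

Emit:
apply_moves --increments '[{"dx":0,"dy":-0.008,"dz":-0.06,"spin":0,"jaw":0},{"dx":0,"dy":-0.008,"dz":-0.12,"spin":0,"jaw":0},{"dx":0,"dy":-0.008,"dz":-0.18,"spin":0,"jaw":0},{"dx":0,"dy":-0.008,"dz":-0.24,"spin":0,"jaw":0},{"dx":0,"dy":-0.008,"dz":-0.29,"spin":0,"jaw":0},{"dx":0,"dy":-0.008,"dz":-0.33,"spin":0,"jaw":0},{"dx":0,"dy":-0.008,"dz":-0.36,"spin":0,"jaw":0},{"dx":0,"dy":-0.008,"dz":-0.38,"spin":0,"jaw":0},{"dx":0,"dy":-0.008,"dz":-0.39,"spin":0,"jaw":0},{"dx":0,"dy":-0.008,"dz":-0.39,"spin":0,"jaw":0}]'

```text
clock: 3.0
ee_pos: [0.5975, 0.2149, 0.0356]
orientation: [-0.001, -0.637, 0.77, 0.0]
wrist_force: [0.2, -0.2, -0.4]
grip_width: 1.002
```

```bash
python3 - <<'E'
from h import *
s=sense(); print(s['ee_pos'],s['clock'],s['wrist_force'])
snap('wrist','w3')
E
```

```text
[0.59749692 0.21492666 0.03560951] 3.0 [ 0.20317742 -0.23271751 -0.35205681]
```

View pics/w3.png

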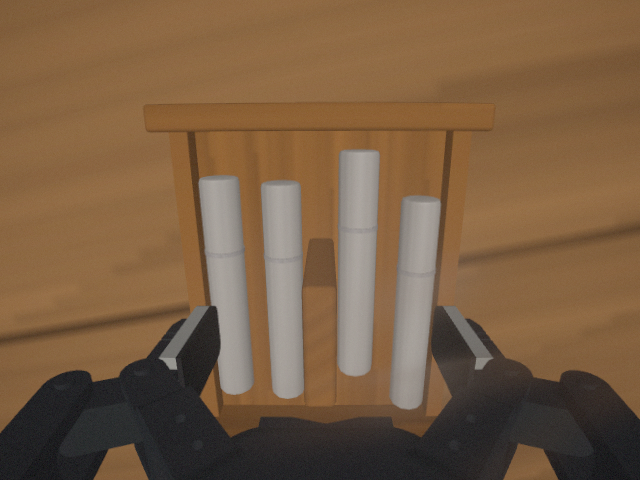

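Emit:
apply_moves --increments '[{"dx":0,"dy":0.003,"dz":0,"spin":0,"jaw":0.3},{"dx":0,"dy":0.003,"dz":0,"spin":0,"jaw":0.5},{"dx":0,"dy":0.003,"dz":0,"spin":0,"jaw":0.7},{"dx":0,"dy":0.003,"dz":0,"spin":0,"jaw":0.8},{"dx":0,"dy":0.003,"dz":0,"spin":0,"jaw":1},{"dx":0,"dy":0.003,"dz":0,"spin":0,"jaw":1},{"dx":0,"dy":0.003,"dz":0,"spin":0,"jaw":1},{"dx":0,"dy":0.003,"dz":0,"spin":0,"jaw":1}]'

```text
clock: 3.72
ee_pos: [0.5985, 0.2176, 0.0367]
orientation: [0.0, -0.638, 0.77, -0.0]
wrist_force: [-1.1, -1.2, 4.7]
grip_width: 0.131
```

Emit:
apply_moves --increments '[{"dx":0,"dy":0,"dz":0,"spin":0,"jaw":1},{"dx":0,"dy":0,"dz":0.002,"spin":0,"jaw":1},{"dx":0,"dy":0,"dz":0.006,"spin":0,"jaw":1},{"dx":0,"dy":0,"dz":0.012,"spin":0,"jaw":1},{"dx":0,"dy":0,"dz":0.02,"spin":0,"jaw":1},{"dx":0,"dy":0,"dz":0.026,"spin":0,"jaw":1},{"dx":0,"dy":0,"dz":0.03,"spin":0,"jaw":1},{"dx":0,"dy":0,"dz":0.03,"spin":0,"jaw":1}]'

```text
clock: 4.38
ee_pos: [0.5988, 0.2178, 0.0519]
orientation: [0.001, -0.638, 0.77, -0.0]
wrist_force: [0.3, 0.5, -4.0]
grip_width: 0.128
```

```bash
python3 - <<'E'
from h import *
s=sense(); print(s['ee_pos'],s['clock'],s['wrist_force'],s['wrist_torque'],s['grip_width'])
snap('wrist','w4')
E
```

```text
[0.59878188 0.21776517 0.05187909] 4.3833 [ 0.2712111   0.49851972 -4.0219459 ] [-0.00345006 -0.01136188 -0.0114953 ] 0.1281736479234304
```

View pics/w4.png

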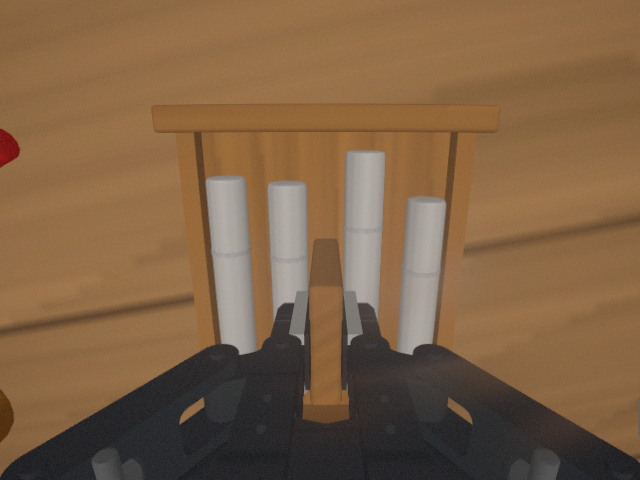

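Emit:
apply_moves --increments '[{"dx":0,"dy":0,"dz":0.01,"spin":0,"jaw":1},{"dx":0,"dy":0,"dz":0.03,"spin":0,"jaw":1},{"dx":0,"dy":0,"dz":0.06,"spin":0,"jaw":1},{"dx":0,"dy":0,"dz":0.1,"spin":0,"jaw":1},{"dx":0,"dy":0,"dz":0.14,"spin":0,"jaw":1},{"dx":0,"dy":0,"dz":0.18,"spin":0,"jaw":1},{"dx":0,"dy":0,"dz":0.21,"spin":0,"jaw":1},{"dx":-0.004,"dy":-0.004,"dz":0.23,"spin":0,"jaw":1},{"dx":-0.01,"dy":-0.012,"dz":0.24,"spin":0.001,"jaw":1},{"dx":-0.018,"dy":-0.024,"dz":0.24,"spin":0.002,"jaw":1}]'

```text
clock: 5.27
ee_pos: [0.5898, 0.2057, 0.1727]
orientation: [0.001, -0.641, 0.768, -0.001]
wrist_force: [-0.0, -0.9, -5.1]
grip_width: 0.132
```

Emit:
apply_moves --increments '[{"dx":-0.01,"dy":-0.016,"dz":0,"spin":0.002,"jaw":1},{"dx":-0.022,"dy":-0.035,"dz":0,"spin":0.004,"jaw":1},{"dx":-0.036,"dy":-0.057,"dz":0,"spin":0.007,"jaw":1},{"dx":-0.05,"dy":-0.081,"dz":0,"spin":0.01,"jaw":1},{"dx":-0.065,"dy":-0.106,"dz":0,"spin":0.013,"jaw":1},{"dx":-0.08,"dy":-0.132,"dz":0,"spin":0.016,"jaw":1},{"dx":-0.095,"dy":-0.159,"dz":0,"spin":0.019,"jaw":1},{"dx":-0.11,"dy":-0.187,"dz":0,"spin":0.022,"jaw":1},{"dx":-0.124,"dy":-0.215,"dz":0,"spin":0.025,"jaw":1},{"dx":-0.137,"dy":-0.243,"dz":0,"spin":0.028,"jaw":1}]'

```text
clock: 6.1
ee_pos: [0.5185, 0.0827, 0.1701]
orientation: [-0.001, -0.674, 0.739, 0.001]
wrist_force: [0.2, 0.2, -4.1]
grip_width: 0.131
```

```bash
python3 - <<'E'
from h import *
s=sense(); print(s['ee_pos'],s['clock'],s['wrist_force'],s['wrist_torque'],s['grip_width'])
snap('wrist','w5')
E
```

```text
[0.51854697 0.0827283  0.17012394] 6.1 [ 0.19080406  0.19663268 -4.12348111] [-0.00502139 -0.04704053  0.02180618] 0.13109529469997547
```

View pics/w5.png

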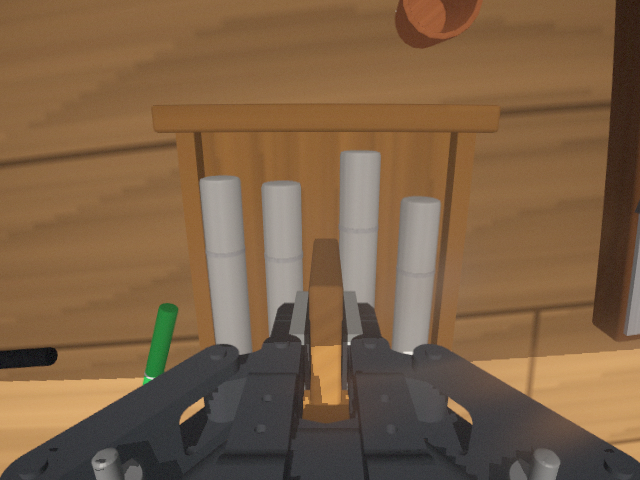

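Emit:
apply_moves --increments '[{"dx":-0.012,"dy":-0.029,"dz":0,"spin":0.003,"jaw":1},{"dx":-0.022,"dy":-0.06,"dz":0,"spin":0.006,"jaw":1},{"dx":-0.031,"dy":-0.092,"dz":0,"spin":0.009,"jaw":1},{"dx":-0.039,"dy":-0.125,"dz":0,"spin":0.012,"jaw":1},{"dx":-0.046,"dy":-0.159,"dz":0,"spin":0.015,"jaw":1},{"dx":-0.053,"dy":-0.193,"dz":0,"spin":0.018,"jaw":1},{"dx":-0.06,"dy":-0.228,"dz":0,"spin":0.02,"jaw":1},{"dx":-0.066,"dy":-0.263,"dz":0,"spin":0.022,"jaw":1},{"dx":-0.071,"dy":-0.298,"dz":0,"spin":0.024,"jaw":1},{"dx":-0.074,"dy":-0.333,"dz":0,"spin":0.026,"jaw":1}]'

```text
clock: 6.98
ee_pos: [0.4819, -0.0832, 0.1704]
orientation: [-0.001, -0.703, 0.711, 0.001]
wrist_force: [0.7, 0.3, -4.2]
grip_width: 0.131
```

Emit:
apply_moves --increments '[{"dx":-0.002,"dy":-0.035,"dz":0,"spin":0.002,"jaw":1},{"dx":-0.004,"dy":-0.07,"dz":0,"spin":0.004,"jaw":1},{"dx":-0.006,"dy":-0.105,"dz":0,"spin":0.006,"jaw":1},{"dx":-0.008,"dy":-0.139,"dz":0,"spin":0.008,"jaw":1},{"dx":-0.009,"dy":-0.172,"dz":0,"spin":0.01,"jaw":1},{"dx":-0.01,"dy":-0.204,"dz":0,"spin":0.011,"jaw":1},{"dx":-0.01,"dy":-0.234,"dz":0,"spin":0.012,"jaw":1},{"dx":-0.01,"dy":-0.262,"dz":0,"spin":0.013,"jaw":1},{"dx":-0.01,"dy":-0.287,"dz":0,"spin":0.014,"jaw":1},{"dx":-0.01,"dy":-0.309,"dz":0,"spin":0.014,"jaw":1}]'

```text
clock: 7.82
ee_pos: [0.4778, -0.2376, 0.1706]
orientation: [0.0, 0.718, -0.696, -0.001]
wrist_force: [-0.6, -1.1, -4.0]
grip_width: 0.131
```

Emit:
apply_moves --increments '[{"dx":0,"dy":-0.018,"dz":0,"spin":0,"jaw":1},{"dx":0,"dy":-0.032,"dz":0,"spin":0,"jaw":1},{"dx":0,"dy":-0.042,"dz":0,"spin":0,"jaw":1},{"dx":0,"dy":-0.049,"dz":0,"spin":0,"jaw":1},{"dx":0,"dy":-0.052,"dz":0,"spin":0,"jaw":1},{"dx":0,"dy":-0.052,"dz":0,"spin":0,"jaw":1},{"dx":0,"dy":-0.052,"dz":0,"spin":0,"jaw":1}]'

```text
clock: 8.4
ee_pos: [0.4788, -0.2624, 0.1712]
orientation: [-0.0, 0.719, -0.695, -0.0]
wrist_force: [0.2, 0.1, -5.0]
grip_width: 0.134
```

```bash
python3 - <<'E'
from h import *
s=sense(); print(s['ee_pos'],s['clock'],s['wrist_force'],s['wrist_torque'],s['grip_width'])
M=rot(s['orientation']); print(np.degrees(np.arctan2(M[1,0],M[0,0])))
snap('wrist','w6');snap('top','t6')
a=cv2.imread('pics/w6.png'); b=cv2.resize(cv2.imread('pics/t6.png')[160:330,350:490],None,fx=2.8,fy=2.8,interpolation=cv2.INTER_CUBIC)
a=cv2.resize(a,(400,300)); a=cv2.copyMakeBorder(a,0,b.shape[0]-300,0,0,0); cv2.imwrite('pics/c6.png',np.hstack([a,b]))
E
```

```text
[ 0.47877796 -0.26239866  0.1712237 ] 8.4 [ 0.16982657  0.13075883 -5.01477959] [ 0.00531026 -0.04116355 -0.01815348] 0.1342289149555124
-88.1231645993671
```

View pics/c6.png

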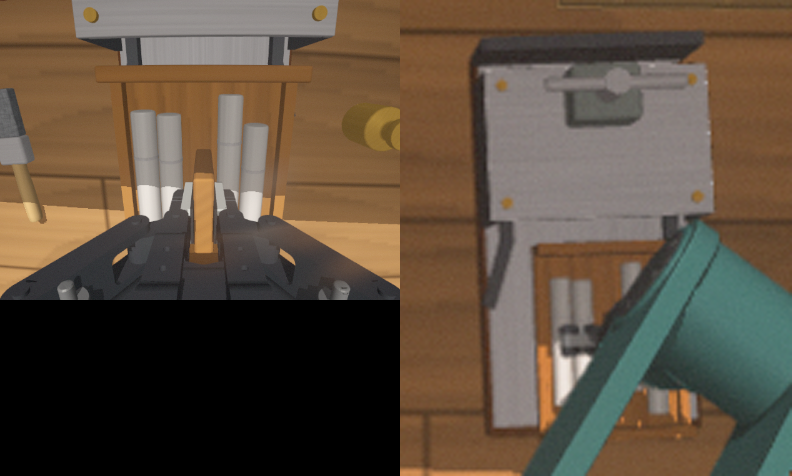

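View pics/w6.png

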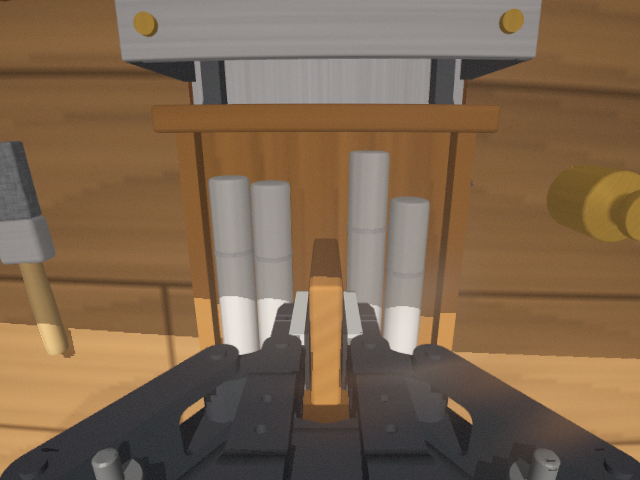

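```bash
python3 - <<'E'
from h import *
from ov import W,O,Rb
c=load('w6'); bed=lambda p: (Rb.T@(np.array(p)-O)).round(4)
for p,z in [((123,61),.116),((533,56),.116),((145,23),.124),((512,20),.124),((226,95),.056),((431,95),.056),((224,75),.056),((430,75),.056),((154,118),.171-.038+.038),((497,118),.171)]:
    w=at_z(c,p,z); print(p,w.round(4),'bed',bed(w))
print('tcp',bed([.4788,-.2624,0]))
E
```

```text
(123, 61) [ 0.586  -0.1572  0.116 ] bed [0.0166 0.0997 0.116 ]
(533, 56) [ 0.5951 -0.3623  0.116 ] bed [ 0.0183 -0.1055  0.116 ]
(145, 23) [ 0.6015 -0.1736  0.124 ] bed [0.0315 0.0828 0.124 ]
(512, 20) [ 0.6085 -0.3454  0.124 ] bed [ 0.0323 -0.0892  0.124 ]
(226, 95) [ 0.5756 -0.1934  0.056 ] bed [0.0049 0.064  0.056 ]
(431, 95) [ 0.5801 -0.3287  0.056 ] bed [ 0.0045 -0.0715  0.056 ]
(224, 75) [ 0.5879 -0.1925  0.056 ] bed [0.0173 0.0644 0.056 ]
(430, 75) [ 0.5924 -0.3268  0.056 ] bed [ 0.0168 -0.07    0.056 ]
(154, 118) [ 0.5576 -0.1956  0.171 ] bed [-0.0132  0.0625  0.171 ]
(497, 118) [ 0.5618 -0.3236  0.171 ] bed [-0.0136 -0.0656  0.171 ]
tcp [-0.0943 -0.0014  0.    ]
```

Emit:
apply_moves --increments '[{"dx":0,"dy":-0.002,"dz":-0.01,"spin":0,"jaw":1},{"dx":0,"dy":-0.004,"dz":-0.03,"spin":0,"jaw":1},{"dx":0,"dy":-0.004,"dz":-0.06,"spin":0,"jaw":1},{"dx":0,"dy":-0.004,"dz":-0.09,"spin":0,"jaw":1},{"dx":0,"dy":-0.004,"dz":-0.12,"spin":0,"jaw":1},{"dx":0,"dy":-0.004,"dz":-0.145,"spin":0,"jaw":1},{"dx":0,"dy":-0.004,"dz":-0.162,"spin":0,"jaw":1},{"dx":0,"dy":-0.004,"dz":-0.172,"spin":0,"jaw":1},{"dx":0,"dy":-0.004,"dz":-0.178,"spin":0,"jaw":1},{"dx":0,"dy":-0.004,"dz":-0.18,"spin":0,"jaw":1}]'

```text
clock: 9.33
ee_pos: [0.4788, -0.2648, 0.0808]
orientation: [-0.0, 0.718, -0.696, -0.0]
wrist_force: [-0.1, 0.5, -5.1]
grip_width: 0.134
```

Emit:
apply_moves --increments '[{"dx":0,"dy":0,"dz":-0.001,"spin":0,"jaw":1},{"dx":0,"dy":0,"dz":-0.003,"spin":0,"jaw":1},{"dx":0,"dy":0,"dz":-0.005,"spin":0,"jaw":1},{"dx":0,"dy":0,"dz":-0.006,"spin":0,"jaw":1},{"dx":0,"dy":0,"dz":-0.006,"spin":0,"jaw":1},{"dx":0,"dy":0,"dz":-0.006,"spin":0,"jaw":1}]'

```text
clock: 9.83
ee_pos: [0.4789, -0.2649, 0.0784]
orientation: [-0.0, 0.719, -0.696, 0.0]
wrist_force: [0.4, -0.1, -4.6]
grip_width: 0.13
```

```bash
python3 - <<'E'
from h import *
s=sense(); print(s['ee_pos'],s['clock'],s['wrist_force'],s['wrist_torque'],s['grip_width'])
snap('wrist','w7');snap('scene','s7')
a=cv2.resize(cv2.imread('pics/w7.png'),(400,300)); b=cv2.resize(cv2.imread('pics/s7.png')[150:290,170:350],None,fx=2.2,fy=2.2,interpolation=cv2.INTER_CUBIC)
h=max(a.shape[0],b.shape[0]);f=lambda x:cv2.copyMakeBorder(x,0,h-x.shape[0],0,0,0); cv2.imwrite('pics/c7.png',np.hstack([f(a),f(b)]))
E
```

```text
[ 0.47892035 -0.26486594  0.07843671] 9.8333 [ 0.43968955 -0.13245036 -4.56663475] [ 0.02976948  0.0362171  -0.02482796] 0.12972453058062353
```

View pics/c7.png

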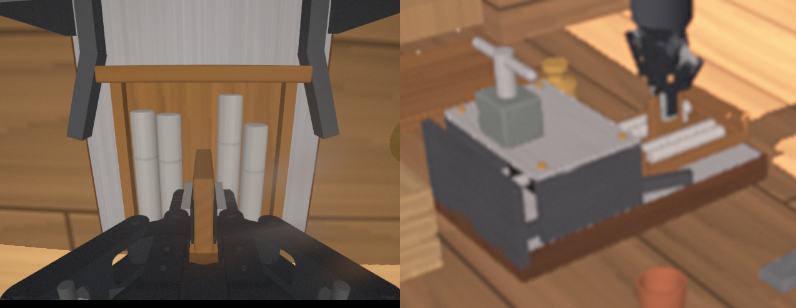

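Emit:
apply_moves --increments '[{"dx":0,"dy":0,"dz":-0.001,"spin":0,"jaw":1},{"dx":0,"dy":0,"dz":-0.002,"spin":0,"jaw":1},{"dx":0,"dy":0,"dz":-0.003,"spin":0,"jaw":1},{"dx":0,"dy":0,"dz":-0.003,"spin":0,"jaw":1}]'

```text
clock: 10.27
ee_pos: [0.4789, -0.2649, 0.0767]
orientation: [-0.0, 0.719, -0.696, -0.0]
wrist_force: [0.0, 0.8, -4.8]
grip_width: 0.127
```

Emit:
apply_moves --increments '[{"dx":0,"dy":0,"dz":-0.001,"spin":0,"jaw":1},{"dx":0,"dy":0,"dz":-0.002,"spin":0,"jaw":1},{"dx":0,"dy":0,"dz":-0.002,"spin":0,"jaw":1}]'

```text
clock: 10.52
ee_pos: [0.4789, -0.2649, 0.0767]
orientation: [-0.0, 0.719, -0.695, 0.0]
wrist_force: [-2.5, 1.2, 4.1]
grip_width: 0.131
```

Touched down: the force went from -4.8 N to +4.1 N. Letting go, then rising.

Emit:
apply_moves --increments '[{"dx":0,"dy":0,"dz":0,"spin":0,"jaw":0.7},{"dx":0,"dy":0,"dz":0,"spin":0,"jaw":0.4},{"dx":0,"dy":0,"dz":0,"spin":0,"jaw":0.4},{"dx":0,"dy":0,"dz":0,"spin":0,"jaw":0.4},{"dx":0,"dy":0,"dz":0.02,"spin":0,"jaw":0.4},{"dx":0,"dy":0,"dz":0.06,"spin":0,"jaw":0.4},{"dx":0,"dy":0,"dz":0.12,"spin":0,"jaw":0.4},{"dx":0,"dy":0,"dz":0.17,"spin":0,"jaw":0.4},{"dx":0,"dy":0,"dz":0.2,"spin":0,"jaw":0.4},{"dx":0,"dy":0,"dz":0.2,"spin":0,"jaw":0.4}]'

```text
clock: 11.35
ee_pos: [0.4811, -0.2665, 0.1802]
orientation: [-0.001, 0.719, -0.695, 0.004]
wrist_force: [1.6, -0.0, 0.2]
grip_width: 0.601
```

```bash
python3 - <<'E'
from h import *
s=sense(); print(s['ee_pos'],s['clock'],s['wrist_force'],s['wrist_torque'],s['grip_width'])
snap('wrist','w8')
E
```

```text
[ 0.48112315 -0.26645228  0.18018921] 11.35 [ 1.58616403 -0.0170387   0.2424185 ] [-0.00115713 -0.00863615 -0.00741942] 0.6012586466569526
```

View pics/w8.png

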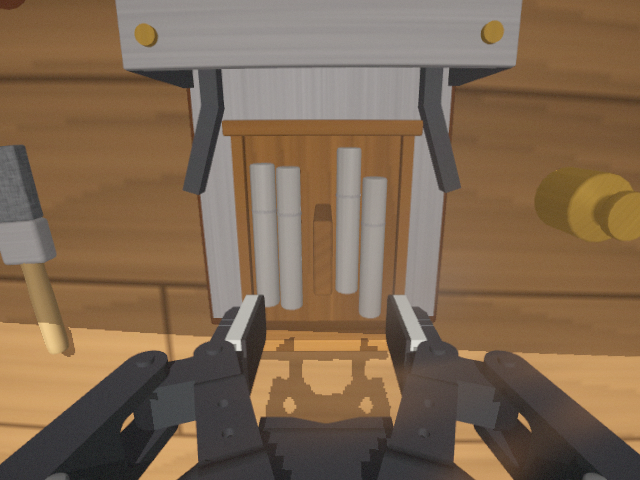

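Emit:
apply_moves --increments '[{"dx":-0.06,"dy":-0.002,"dz":0,"spin":0,"jaw":0.4},{"dx":-0.13,"dy":-0.004,"dz":0,"spin":0,"jaw":0.4},{"dx":-0.19,"dy":-0.007,"dz":0,"spin":0,"jaw":0.45},{"dx":-0.228,"dy":-0.008,"dz":0,"spin":0,"jaw":0.5},{"dx":-0.228,"dy":-0.008,"dz":0,"spin":0,"jaw":0.5},{"dx":-0.228,"dy":-0.008,"dz":0,"spin":0,"jaw":0.5},{"dx":-0.228,"dy":-0.008,"dz":0,"spin":0,"jaw":0.5},{"dx":-0.228,"dy":-0.008,"dz":0,"spin":0,"jaw":0.5}]'

```text
clock: 12.07
ee_pos: [0.3658, -0.2691, 0.1756]
orientation: [-0.0, 0.719, -0.695, 0.0]
wrist_force: [0.2, -0.5, 0.1]
grip_width: 0.504
```

```bash
python3 - <<'E'
from h import *
s=sense(); print(s['ee_pos'],s['clock'],s['wrist_force'],s['wrist_torque'],s['grip_width'])
snap('wrist','w9');c=snap('top','t9')
a=cv2.resize(cv2.imread('pics/w9.png'),(400,300)); b=cv2.resize(cv2.imread('pics/t9.png')[160:330,350:490],None,fx=2.8,fy=2.8,interpolation=cv2.INTER_CUBIC)
h=max(a.shape[0],b.shape[0]);f=lambda x:cv2.copyMakeBorder(x,0,h-x.shape[0],0,0,0); cv2.imwrite('pics/c9.png',np.hstack([f(a),f(b)]))
E
```

```text
[ 0.36584904 -0.26913515  0.17564927] 12.0667 [ 0.18012094 -0.47039923  0.06616848] [-0.06241934  0.02078642 -0.02911381] 0.5041785052875583
```

View pics/c9.png

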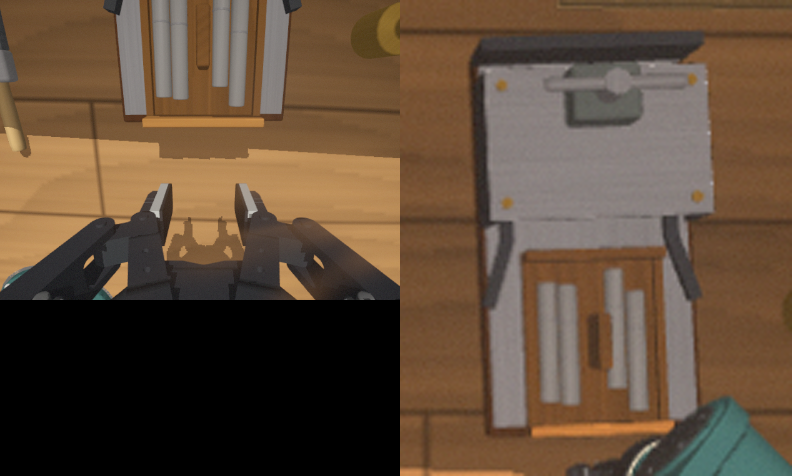

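View pics/w9.png

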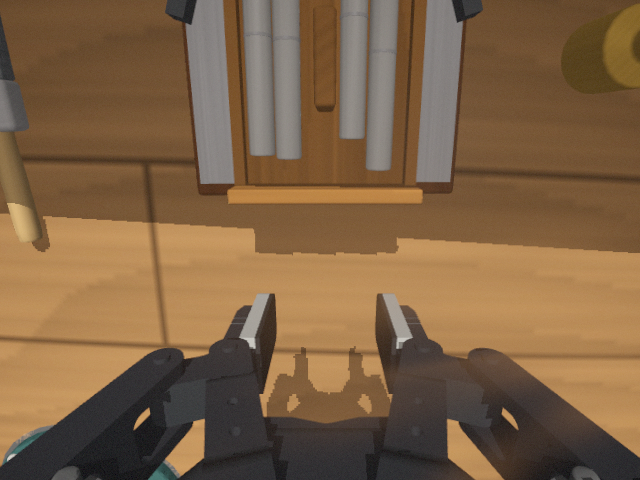

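```bash
python3 - <<'E'
from h import *
from ov import O,Rb
c=load('w9')
for p in [(228,203),(422,202)]:
    w=at_z(c,p,.078); print(w, Rb.T@(w-O))
E
```

```text
[ 0.3937584  -0.20335872  0.078     ] [-0.17713728  0.060673    0.078     ]
[ 0.39865839 -0.3321634   0.078     ] [-0.17696046 -0.06822473  0.078     ]
```

Emit:
apply_moves --increments '[{"dx":0,"dy":0,"dz":-0.06,"spin":0,"jaw":0.5},{"dx":0,"dy":0,"dz":-0.12,"spin":0,"jaw":0.5},{"dx":0,"dy":0,"dz":-0.17,"spin":0,"jaw":0.5},{"dx":0,"dy":0,"dz":-0.21,"spin":0,"jaw":0.5},{"dx":0,"dy":0,"dz":-0.235,"spin":0,"jaw":0.5},{"dx":0,"dy":0,"dz":-0.235,"spin":0,"jaw":0.5},{"dx":0,"dy":0,"dz":-0.235,"spin":0,"jaw":0.5}]'

```text
clock: 12.75
ee_pos: [0.365, -0.2685, 0.0577]
orientation: [-0.0, 0.719, -0.695, -0.001]
wrist_force: [-0.3, -0.7, 1.1]
grip_width: 0.505
```

```bash
python3 - <<'E'
from h import *
s=sense(); print(s['ee_pos'],s['clock'],s['wrist_force'],s['wrist_torque'],s['grip_width'])
snap('wrist','w10')
E
```

```text
[ 0.36500974 -0.26847478  0.05773375] 12.75 [-0.33872967 -0.69286804  1.1239934 ] [ 0.01905786 -0.00401482  0.03604696] 0.5047502009406177
```

View pics/w10.png

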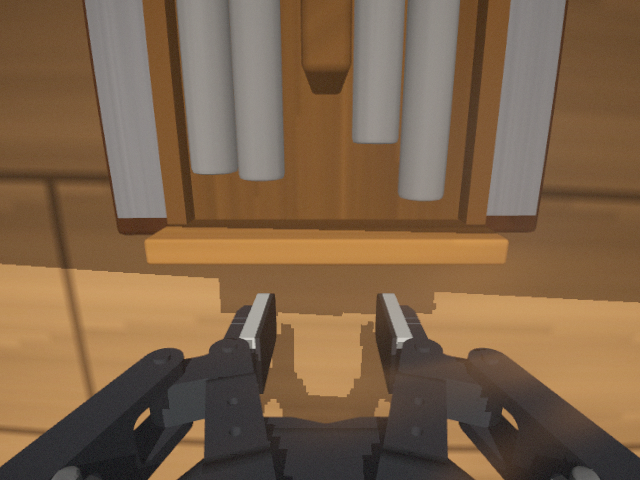

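Emit:
apply_moves --increments '[{"dx":0.008,"dy":0,"dz":0,"spin":0,"jaw":0.5},{"dx":0.016,"dy":0,"dz":0,"spin":0,"jaw":0.5},{"dx":0.024,"dy":0.001,"dz":0,"spin":0,"jaw":0.5},{"dx":0.03,"dy":0.001,"dz":0,"spin":0,"jaw":0.5},{"dx":0.034,"dy":0.001,"dz":0,"spin":0,"jaw":0.5},{"dx":0.037,"dy":0.001,"dz":0,"spin":0,"jaw":0.5},{"dx":0.04,"dy":0.0015,"dz":0,"spin":0,"jaw":0.5},{"dx":0.044,"dy":0.0015,"dz":0,"spin":0,"jaw":0.5},{"dx":0.048,"dy":0.002,"dz":0,"spin":0,"jaw":0.5},{"dx":0.052,"dy":0.002,"dz":0,"spin":0,"jaw":0.5}]'

```text
clock: 13.63
ee_pos: [0.389, -0.267, 0.0582]
orientation: [0.001, 0.719, -0.695, -0.002]
wrist_force: [-7.4, -1.8, 5.3]
grip_width: 0.498
```

Emit:
apply_moves --increments '[{"dx":0.004,"dy":0,"dz":0,"spin":0,"jaw":0.5},{"dx":0.008,"dy":0,"dz":0,"spin":0,"jaw":0.5},{"dx":0.012,"dy":0.0005,"dz":0,"spin":0,"jaw":0.5},{"dx":0.016,"dy":0.0005,"dz":0,"spin":0,"jaw":0.5},{"dx":0.02,"dy":0.0005,"dz":0,"spin":0,"jaw":0.5},{"dx":0.024,"dy":0.001,"dz":0,"spin":0,"jaw":0.5},{"dx":0.028,"dy":0.001,"dz":0,"spin":0,"jaw":0.5}]'

```text
clock: 14.22
ee_pos: [0.4027, -0.2663, 0.0582]
orientation: [0.001, 0.719, -0.695, -0.002]
wrist_force: [-7.5, 0.3, 5.7]
grip_width: 0.5
```

```bash
python3 - <<'E'
from h import *
s=sense(); print(s['ee_pos'],s['clock'],s['wrist_force'],s['wrist_torque'],s['grip_width'])
snap('wrist','w11')
E
```

```text
[ 0.40273768 -0.26628324  0.05815162] 14.2167 [-7.45447478  0.25132291  5.6835946 ] [-0.06869052  1.06360156  0.04627397] 0.49971186760867503
```

View pics/w11.png

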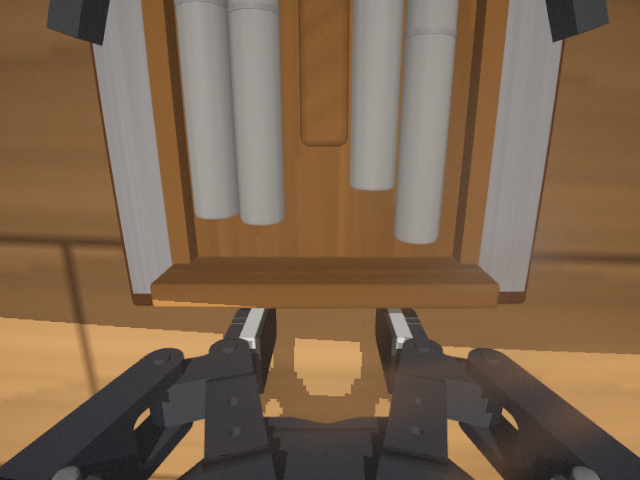

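Emit:
apply_moves --increments '[{"dx":0.004,"dy":0,"dz":0.001,"spin":0,"jaw":0.5},{"dx":0.008,"dy":0,"dz":0.002,"spin":0,"jaw":0.5},{"dx":0.012,"dy":0.0005,"dz":0.003,"spin":0,"jaw":0.5},{"dx":0.016,"dy":0.0005,"dz":0.003,"spin":0,"jaw":0.5}]'

```text
clock: 14.6
ee_pos: [0.413, -0.267, 0.0597]
orientation: [-0.0, 0.719, -0.696, -0.0]
wrist_force: [-1.4, -0.2, -1.6]
grip_width: 0.499
```

Emit:
apply_moves --increments '[{"dx":0.004,"dy":0,"dz":0,"spin":0,"jaw":0.5},{"dx":0.009,"dy":0,"dz":0,"spin":0,"jaw":0.5},{"dx":0.015,"dy":0.0005,"dz":0,"spin":0,"jaw":0.5},{"dx":0.021,"dy":0.001,"dz":0,"spin":0,"jaw":0.5},{"dx":0.027,"dy":0.001,"dz":0,"spin":0,"jaw":0.5},{"dx":0.033,"dy":0.001,"dz":0,"spin":0,"jaw":0.5},{"dx":0.039,"dy":0.0015,"dz":0,"spin":0,"jaw":0.5},{"dx":0.045,"dy":0.0015,"dz":0,"spin":0,"jaw":0.5},{"dx":0.05,"dy":0.002,"dz":0,"spin":0,"jaw":0.5},{"dx":0.054,"dy":0.002,"dz":0,"spin":0,"jaw":0.5}]'

```text
clock: 15.43
ee_pos: [0.4403, -0.2661, 0.0598]
orientation: [-0.0, 0.719, -0.695, 0.0]
wrist_force: [-3.5, 0.5, -0.5]
grip_width: 0.503
```

```bash
python3 - <<'E'
from h import *
s=sense(); print(s['ee_pos'],s['clock'],s['wrist_force'],s['wrist_torque'],s['grip_width'])
snap('wrist','w12')
E
```

```text
[ 0.44027144 -0.26611446  0.05979623] 15.4333 [-3.497195    0.47835036 -0.48575282] [-0.02413377  0.42103278 -0.00838251] 0.5027154046757805
```

View pics/w12.png

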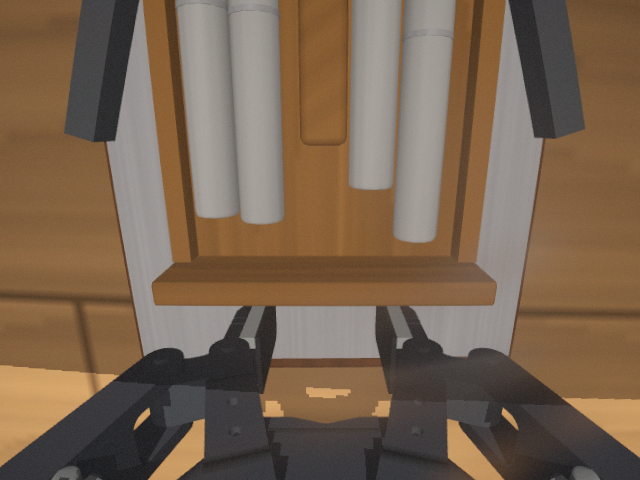

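Emit:
apply_moves --increments '[{"dx":0.004,"dy":0,"dz":0,"spin":0,"jaw":0.5},{"dx":0.009,"dy":0,"dz":0,"spin":0,"jaw":0.5},{"dx":0.014,"dy":0.0005,"dz":0,"spin":0,"jaw":0.5},{"dx":0.019,"dy":0.0005,"dz":0,"spin":0,"jaw":0.5},{"dx":0.024,"dy":0.001,"dz":0,"spin":0,"jaw":0.5},{"dx":0.029,"dy":0.001,"dz":0,"spin":0,"jaw":0.5},{"dx":0.034,"dy":0.001,"dz":0,"spin":0,"jaw":0.5},{"dx":0.039,"dy":0.0015,"dz":0,"spin":0,"jaw":0.5},{"dx":0.044,"dy":0.0015,"dz":0,"spin":0,"jaw":0.5},{"dx":0.048,"dy":0.002,"dz":0,"spin":0,"jaw":0.5}]'

```text
clock: 16.32
ee_pos: [0.4641, -0.2651, 0.0598]
orientation: [-0.0, 0.719, -0.695, -0.0]
wrist_force: [-4.6, -0.5, 2.3]
grip_width: 0.493
```

Emit:
apply_moves --increments '[{"dx":0.003,"dy":0,"dz":0,"spin":0,"jaw":0.5},{"dx":0.006,"dy":0,"dz":0,"spin":0,"jaw":0.5},{"dx":0.009,"dy":0,"dz":0,"spin":0,"jaw":0.5},{"dx":0.012,"dy":0.0005,"dz":0,"spin":0,"jaw":0.5},{"dx":0.015,"dy":0.0005,"dz":0,"spin":0,"jaw":0.5},{"dx":0.018,"dy":0.0005,"dz":0,"spin":0,"jaw":0.5}]'

```text
clock: 16.82
ee_pos: [0.4727, -0.2647, 0.0598]
orientation: [0.0, 0.719, -0.695, -0.0]
wrist_force: [-5.3, 0.5, 4.2]
grip_width: 0.5
```

```bash
python3 - <<'E'
from h import *
s=sense(); print(s['ee_pos'],s['clock'],s['wrist_force'],s['wrist_torque'],s['grip_width'])
snap('wrist','w13')
E
```

```text
[ 0.47265269 -0.2647367   0.05980796] 16.8167 [-5.27338051  0.50960452  4.23659439] [-0.02091239  0.91320305  0.01273975] 0.5003487936115685
```

View pics/w13.png

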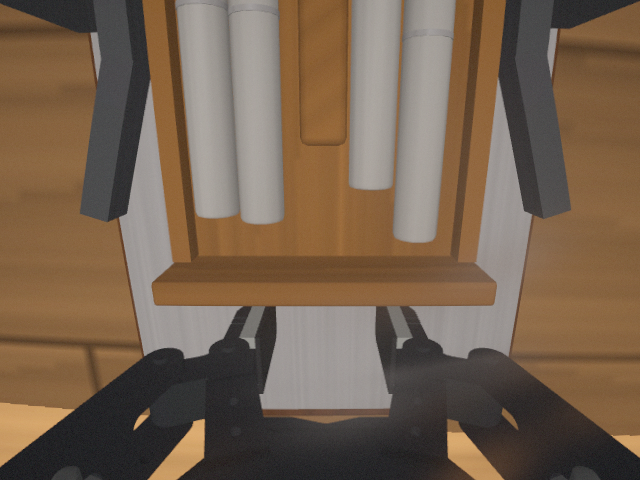

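Emit:
apply_moves --increments '[{"dx":0.002,"dy":0,"dz":0.001,"spin":0,"jaw":0.5},{"dx":0.004,"dy":0,"dz":0.001,"spin":0,"jaw":0.5},{"dx":0.006,"dy":0,"dz":0.001,"spin":0,"jaw":0.5},{"dx":0.008,"dy":0.0005,"dz":0.001,"spin":0,"jaw":0.5},{"dx":0.01,"dy":0.0005,"dz":0.001,"spin":0,"jaw":0.5},{"dx":0.012,"dy":0.0005,"dz":0.001,"spin":0,"jaw":0.5}]'

```text
clock: 17.37
ee_pos: [0.4791, -0.2646, 0.0602]
orientation: [-0.0, 0.718, -0.696, 0.0]
wrist_force: [-1.8, -0.8, -1.2]
grip_width: 0.498
```

Emit:
apply_moves --increments '[{"dx":0.002,"dy":0,"dz":0,"spin":0,"jaw":0.5},{"dx":0.004,"dy":0,"dz":0,"spin":0,"jaw":0.5},{"dx":0.006,"dy":0,"dz":0,"spin":0,"jaw":0.5},{"dx":0.008,"dy":0.0005,"dz":0,"spin":0,"jaw":0.5}]'

```text
clock: 17.7
ee_pos: [0.483, -0.2644, 0.0602]
orientation: [-0.0, 0.718, -0.696, 0.0]
wrist_force: [-1.4, -0.6, -2.9]
grip_width: 0.501
```

Emit:
apply_moves --increments '[{"dx":0.002,"dy":0,"dz":0,"spin":0,"jaw":0.5},{"dx":0.004,"dy":0,"dz":0,"spin":0,"jaw":0.5},{"dx":0.006,"dy":0,"dz":0,"spin":0,"jaw":0.5},{"dx":0.008,"dy":0,"dz":0,"spin":0,"jaw":0.5}]'

```text
clock: 18.03
ee_pos: [0.4869, -0.2643, 0.0603]
orientation: [-0.0, 0.718, -0.696, -0.0]
wrist_force: [-1.1, 1.0, -1.1]
grip_width: 0.503
```

Emit:
apply_moves --increments '[{"dx":0.002,"dy":0,"dz":0,"spin":0,"jaw":0.5},{"dx":0.004,"dy":0,"dz":0,"spin":0,"jaw":0.5},{"dx":0.006,"dy":0,"dz":0,"spin":0,"jaw":0.5},{"dx":0.008,"dy":0.0005,"dz":0,"spin":0,"jaw":0.5}]'

```text
clock: 18.37
ee_pos: [0.4909, -0.2642, 0.0602]
orientation: [-0.0, 0.718, -0.696, -0.0]
wrist_force: [-1.6, -1.1, -1.9]
grip_width: 0.497
```

Emit:
apply_moves --increments '[{"dx":0.002,"dy":0,"dz":0,"spin":0,"jaw":0.5},{"dx":0.004,"dy":0,"dz":0,"spin":0,"jaw":0.5},{"dx":0.006,"dy":0,"dz":0,"spin":0,"jaw":0.5},{"dx":0.008,"dy":0,"dz":0,"spin":0,"jaw":0.5}]'

```text
clock: 18.7
ee_pos: [0.4938, -0.264, 0.0603]
orientation: [0.001, 0.719, -0.695, -0.001]
wrist_force: [-7.0, -0.9, 3.0]
grip_width: 0.497
```

Emit:
apply_moves --increments '[{"dx":0.002,"dy":0,"dz":0.001,"spin":0,"jaw":0.5},{"dx":0.004,"dy":0,"dz":0.001,"spin":0,"jaw":0.5},{"dx":0.004,"dy":0,"dz":0.001,"spin":0,"jaw":0.5}]'

```text
clock: 18.95
ee_pos: [0.496, -0.2639, 0.0605]
orientation: [0.0, 0.719, -0.695, -0.001]
wrist_force: [-5.3, -1.3, -2.5]
grip_width: 0.499
```

Emit:
apply_moves --increments '[{"dx":0.002,"dy":0,"dz":0,"spin":0,"jaw":0.5},{"dx":0.004,"dy":0,"dz":0,"spin":0,"jaw":0.5},{"dx":0.004,"dy":0,"dz":0,"spin":0,"jaw":0.5}]'

```text
clock: 19.2
ee_pos: [0.4976, -0.2639, 0.0604]
orientation: [0.001, 0.719, -0.695, -0.001]
wrist_force: [-5.5, -2.0, -0.7]
grip_width: 0.501
```

Emit:
apply_moves --increments '[{"dx":0.002,"dy":0,"dz":0,"spin":0,"jaw":0.5},{"dx":0.004,"dy":0,"dz":0,"spin":0,"jaw":0.5},{"dx":0.006,"dy":0,"dz":0,"spin":0,"jaw":0.5},{"dx":0.006,"dy":0,"dz":0,"spin":0,"jaw":0.5}]'

```text
clock: 19.53
ee_pos: [0.4994, -0.2637, 0.0603]
orientation: [0.001, 0.719, -0.695, -0.002]
wrist_force: [-9.3, -1.4, 1.6]
grip_width: 0.499
```

```bash
python3 - <<'E'
from h import *
s=sense(); print(s['ee_pos'],s['clock'],s['wrist_force'],s['wrist_torque'],s['grip_width'])
snap('wrist','w14')
E
```

```text
[ 0.49944393 -0.2636765   0.06031062] 19.5333 [-9.30000081 -1.38303558  1.58666093] [-0.42804796  1.44964727 -0.17925393] 0.4991387539633299
```

View pics/w14.png

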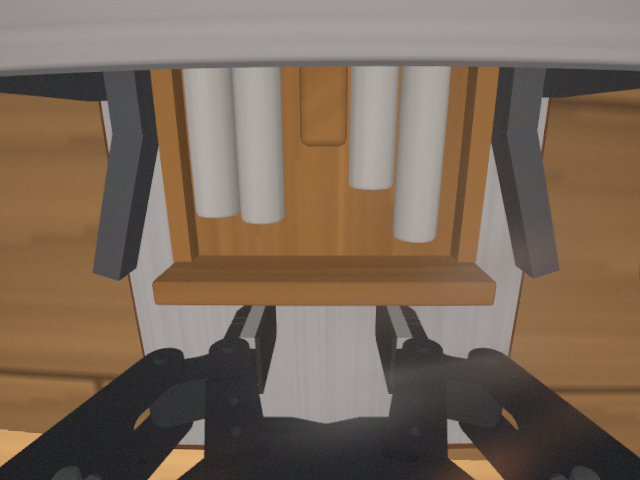

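Emit:
apply_moves --increments '[{"dx":0.002,"dy":0,"dz":0.0005,"spin":0,"jaw":0.5},{"dx":0.004,"dy":0,"dz":0.0005,"spin":0,"jaw":0.5},{"dx":0.004,"dy":0,"dz":0.0005,"spin":0,"jaw":0.5},{"dx":0.004,"dy":0,"dz":0.0005,"spin":0,"jaw":0.5}]'

```text
clock: 19.92
ee_pos: [0.5013, -0.2636, 0.0603]
orientation: [0.001, 0.719, -0.695, -0.002]
wrist_force: [-8.9, -2.0, -0.7]
grip_width: 0.499
```

Emit:
apply_moves --increments '[{"dx":0.002,"dy":0,"dz":0,"spin":0,"jaw":0.5},{"dx":0.003,"dy":0,"dz":0,"spin":0,"jaw":0.5},{"dx":0.003,"dy":0,"dz":0,"spin":0,"jaw":0.5},{"dx":0.003,"dy":0,"dz":0,"spin":0,"jaw":0.5}]'

```text
clock: 20.25
ee_pos: [0.5021, -0.2636, 0.0603]
orientation: [0.002, 0.719, -0.695, -0.003]
wrist_force: [-11.2, -2.8, 1.5]
grip_width: 0.498
```

Emit:
apply_moves --increments '[{"dx":0.002,"dy":0,"dz":0,"spin":0,"jaw":0.5},{"dx":0.004,"dy":0,"dz":0.0005,"spin":0,"jaw":0.5},{"dx":0.005,"dy":0,"dz":0.0005,"spin":0,"jaw":0.5},{"dx":0.005,"dy":0,"dz":0.0005,"spin":0,"jaw":0.5}]'

```text
clock: 20.58
ee_pos: [0.5043, -0.2635, 0.0604]
orientation: [0.002, 0.719, -0.695, -0.003]
wrist_force: [-11.4, -2.4, 0.3]
grip_width: 0.501
```

```bash
python3 - <<'E'
from h import *
s=sense(); print(s['ee_pos'],s['clock'],s['wrist_force'],s['wrist_torque'],s['grip_width'])
snap('scene','s15')
E
```

```text
[ 0.50425271 -0.26346557  0.06037206] 20.5833 [-11.39610829  -2.36026969   0.33748062] [-0.56579733  1.81485701 -0.14132528] 0.5010087049033045
```

Emit:
apply_moves --increments '[{"dx":0.002,"dy":0,"dz":0,"spin":0,"jaw":0.5},{"dx":0.003,"dy":0,"dz":0,"spin":0,"jaw":0.5},{"dx":0.003,"dy":0,"dz":0,"spin":0,"jaw":0.5}]'

```text
clock: 20.88
ee_pos: [0.505, -0.2634, 0.0604]
orientation: [0.002, 0.719, -0.695, -0.004]
wrist_force: [-13.8, -4.3, 1.4]
grip_width: 0.494
```

Push back is now about 10 N above the sliding force. Easing off slowly.

Emit:
apply_moves --increments '[{"dx":-0.001,"dy":0,"dz":0,"spin":0,"jaw":0.5},{"dx":-0.002,"dy":0,"dz":0,"spin":0,"jaw":0.5},{"dx":-0.003,"dy":0,"dz":0,"spin":0,"jaw":0.5},{"dx":-0.005,"dy":0,"dz":0,"spin":0,"jaw":0.5},{"dx":-0.007,"dy":0,"dz":0,"spin":0,"jaw":0.5},{"dx":-0.009,"dy":0,"dz":0,"spin":0,"jaw":0.5},{"dx":-0.011,"dy":0,"dz":0,"spin":0,"jaw":0.5},{"dx":-0.013,"dy":-0.0005,"dz":0,"spin":0,"jaw":0.5},{"dx":-0.015,"dy":-0.0005,"dz":0,"spin":0,"jaw":0.5}]'

```text
clock: 21.63
ee_pos: [0.5016, -0.2644, 0.0611]
orientation: [0.0, 0.719, -0.695, -0.0]
wrist_force: [-4.4, -0.9, -2.1]
grip_width: 0.5
```

Emit:
apply_moves --increments '[{"dx":-0.002,"dy":0,"dz":0,"spin":0,"jaw":0.5},{"dx":-0.004,"dy":0,"dz":0,"spin":0,"jaw":0.5},{"dx":-0.006,"dy":0,"dz":0,"spin":0,"jaw":0.5},{"dx":-0.008,"dy":0,"dz":0,"spin":0,"jaw":0.5},{"dx":-0.01,"dy":0,"dz":0,"spin":0,"jaw":0.5},{"dx":-0.012,"dy":0,"dz":0,"spin":0,"jaw":0.5},{"dx":-0.014,"dy":-0.0005,"dz":0,"spin":0,"jaw":0.5},{"dx":-0.016,"dy":-0.0005,"dz":0,"spin":0,"jaw":0.5}]'

```text
clock: 22.3
ee_pos: [0.4944, -0.2648, 0.0616]
orientation: [-0.0, 0.718, -0.696, 0.001]
wrist_force: [0.3, -0.2, 0.4]
grip_width: 0.5
```

```bash
python3 - <<'E'
from h import *
s=sense(); print(s['ee_pos'],s['clock'],s['wrist_force'],s['wrist_torque'],s['grip_width'])
snap('wrist','w16')
E
```

```text
[ 0.49439242 -0.26483191  0.06157875] 22.3 [ 0.336134   -0.22369832  0.37097249] [ 0.01898797  0.03100694 -0.00072496] 0.5000600401458034
```

View pics/w16.png

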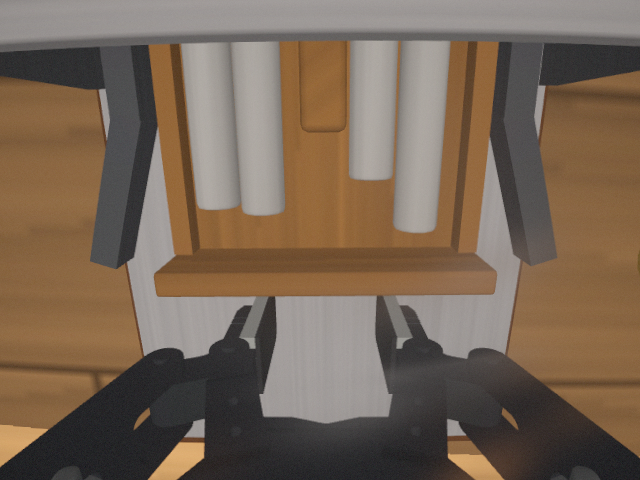

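Emit:
apply_moves --increments '[{"dx":-0.01,"dy":0,"dz":0,"spin":0,"jaw":0.5},{"dx":-0.03,"dy":-0.001,"dz":0,"spin":0,"jaw":0.5},{"dx":-0.06,"dy":-0.002,"dz":0,"spin":0,"jaw":0.5},{"dx":-0.09,"dy":-0.003,"dz":0,"spin":0,"jaw":0.5},{"dx":-0.12,"dy":-0.004,"dz":0.02,"spin":0,"jaw":0.5},{"dx":-0.14,"dy":-0.005,"dz":0.06,"spin":0,"jaw":0.5},{"dx":-0.15,"dy":-0.005,"dz":0.1,"spin":0,"jaw":0.5},{"dx":-0.15,"dy":-0.005,"dz":0.1,"spin":0,"jaw":0.5},{"dx":-0.15,"dy":-0.005,"dz":0.1,"spin":0,"jaw":0.5}]'

```text
clock: 23.1
ee_pos: [0.4186, -0.2676, 0.1122]
orientation: [-0.0, 0.718, -0.696, 0.001]
wrist_force: [0.5, -0.6, -0.8]
grip_width: 0.497
```

```bash
python3 - <<'E'
from h import *
from ov import O,Rb
s=sense(); print(s['ee_pos'],s['clock'],s['wrist_force'])
c=snap('wrist','w17');snap('scene','s17');snap('top','t17')
print(c['origin'])
E
```

```text
[ 0.41864496 -0.26758736  0.11216028] 23.1 [ 0.53000599 -0.64598492 -0.81585867]
[ 0.49413276 -0.26464933  0.2543776 ]
```

View pics/w17.png

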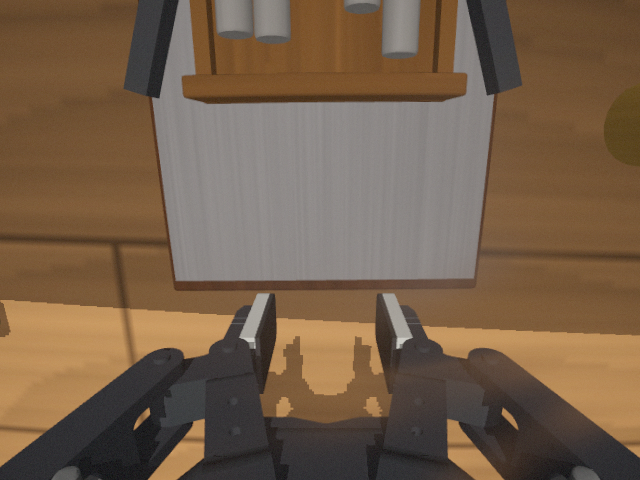

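View pics/t17.png

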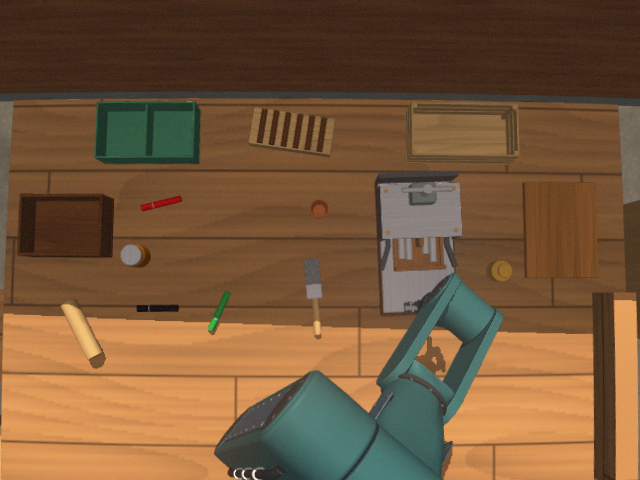

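```bash
python3 - <<'E'
from h import *
from ov import O,Rb
for n,ps in [('w16',[(156,295),(495,294)]),('w17',[(184,95),(466,93)])]:
    c=load(n)
    for p in ps:
        w=at_z(c,p,.078); print(n,w.round(4),(Rb.T@(w-O)).round(4))
im=cv2.imread('pics/w17.png'); cv2.imwrite('pics/c17.png',cv2.resize(im[0:130,160:490],None,fx=2.4,fy=2.4,interpolation=cv2.INTER_CUBIC))
E
```

```text
w16 [ 0.5089 -0.1999  0.078 ] [-0.062   0.0599  0.078 ]
w16 [ 0.5134 -0.3283  0.078 ] [-0.0622 -0.0686  0.078 ]
w17 [ 0.5086 -0.2004  0.078 ] [-0.0623  0.0595  0.078 ]
w17 [ 0.5135 -0.3283  0.078 ] [-0.062  -0.0686  0.078 ]
```

View pics/c17.png

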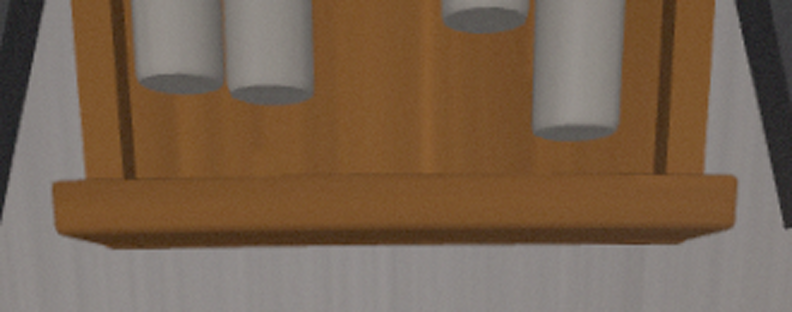

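The tray has been at rest against the buffer through two pictures, and its rear edge hasn't moved (bed x -62 mm in both). All four tubes are in. Handing in.

```bash
python3 -c "
from h import *
print(job_done()); print(sense()['clock'])"
```

```text
the job is handed in; nothing more can be done
None
the job is handed in; nothing more can be done
```

I carried the tray level to the press and set it on the open front of the bed at about bed x = -95 mm. After letting go, I pushed it in with half-open fingers at roughly 10 mm/s. The job was handed in at about 23 s, and no verdict was reported.

**Buffer:** it began pushing back near TCP x = 0.491. I stopped at 13.8 N along the push, about 10 N more than I estimate the tray takes to slide, then eased off slowly and backed the hand away.

**Last checks:**
- **Tray position:** two wrist pictures about 0.8 s apart put its rear edge at bed x = -62 mm both times, so its centre is at about +23 mm and at rest. It sits straight in the guides, within about 4 mm of the centre line.
- **Tubes:** the last wrist picture shows four tube ends lying in the tray.
- **Bystanders:** by eye in the last top picture, nothing else has moved.

**Not settled by the checks:**
- **Buffer contact:** I could not measure it after letting go. I infer it because the tray came to rest about 8 mm (estimated) past where the buffer first pushed back.
- **Vertical force:** the fingers pressed down on the tray by up to about 6 N early in the push. That raised the sliding force, so I raised the hand about 1 to 2 mm to relieve it.
- **Camera agreement:** the top and wrist cameras differed by about 3 mm on the bed's centre line, so I set the tray between the two readings.

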